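# Dock the tube sealer on its charging cradle

### The arm

A 6-joint arm with a two-finger parallel gripper is mounted at the origin on the work surface. World frame = base frame: x ahead of the robot, y to its left, z up, the work surface at z = 0. Lengths are in m, angles in rad, forces in N, time in s.
With the tool pointing down it reaches from about 0.4 to 0.825 m from the base axis. Payload 7 kg.
Tool frame: the origin (TCP) lies at the centre of the arm's flange, where the gripper is bolted on; the fingertips stand 178 mm ahead of it and the grasp point (between the pads) lies manip.grip_point_offset ahead of it (manip.grip_point_offset is the distance from the TCP to the grasp point, in m); z points along the fingers, y is the line along which they close (so a half turn about z gives the same grasp; the last joint's range is limited). The gripper opens to 88 mm and grips with 3 to 60 N. Pads are 19 mm wide; open, the fingers measure 130 mm over their backs; the gripper's body (78 mm by 193 mm) begins 47 mm behind the grasp point.
Start: joints at [1.628, 0.359, 0.012, 0, -1.224, -0.288], TCP at [0.154, 0.657, 0.405] pointing down, gripper open.
Joint ranges: [-3.07, 3.07], [-1.43, 2.12], [-1.02, 1.25], [-3.03, 1.67], [-3.05, -0], [-3.03, 3.03]. Speed limits (rad/s): [2.39, 2.39, 3.01, 3.14, 3.14, 3.14].

### API

Orientations are given as a unit quaternion [x, y, z, w].
In Python, from workcell import manip gives the robot as it stands.
- The arm moves only by the shell command python3 -m inch 'ROWS' [OPENING] [FORCE]. ROWS is a JSON object of lists of equal length, an entry for each row: "linear": the shift along the world's x, y, z each as a share of 250 mm, from -1 to 1, a list of three; "angular": the turn, a rotation vector about the world's x, y, z each as a share of 180 degrees, from -1 to 1, a list of three. A call has 1 to 12 rows; each row is the pose to reach, as a shift and turn from the pose commanded when the call began, turning the shorter way round; what a row does not reach only later rows make up. A row lasts 1/8 s, in which the tool goes at most 62.5 mm and 10.7 degrees, less where a joint would pass 70% of its speed; a pose out of reach is approached as far as the arm can. A call with a number of a shift or a turn outside -1 to 1 is refused whole. A call with a gripper value outside its range is refused whole. OPENING is the gripper's target within -1 to 1 (shut at 1, half-way at 0, fully open at -1), set as the call begins (- or left out, the last holds). The fingers move at their own pace and stop on an object; FORCE is the grip in N (left out, the last holds). Time passes only in rows, so rows that repeat a pose let the fingers close. It gives the time, the measured TCP pose, the force and the opening at its end, in the units of the state.
- manip.state(): the state, without advancing time (a new reading comes with each control period).
- manip.read_camera(name): name is "side" or "top"; returns a dict with "color" (420x560x3 uint8, blue, green, red), "depth" (420x560 float32, m along the optical axis (not along the pixel's ray), 0 where there is no reading), "fx", "fy", "cx", "cy" (pixels), "pose" (4x4, takes a point from camera to world coordinates). Camera axes: x right, y down, z forward; pixel columns grow to the right and rows downward; lengths in m; the calibration is good to about 2 mm. A picture is of the moment at which its call begins.
- manip.close_job(): hands the job in, once; it reports no verdict.
The state is a dict: "time": time; "joint_pos": joint angles; "joint_velocities": joint speeds; "tau": joint torques, N m; "tcp_pos": TCP position; "tcp_rot": TCP orientation; "contact_force": force on the tool from outside, world axes, zero at the start; "torque": the same for the moment, N m; "opening": opening from 0.0 (shut) to 1.0 (fully open).
Only numpy, scipy, OpenCV 4.12 (cv2) and the standard library are available. Lean on these libraries where they do the work, as an engineer would, in place of code of your own. Each camera call takes 0.05 s, during which the arm holds its last target. There are 200 camera calls.

### The job

Pick up the blue cordless tube sealer from the bench and lay it in its raised charging cradle, upright, centred over the two forks, with its steel jaws pointing the same way as the end of the cradle's foot that carries the green lamp. Set it down gently rather than letting it drop, let go of it, and leave the black and yellow barcode scanner where it lies.

Things in the scene. Friction and masses are not known exactly. Their poses are not given: they have to be found in the camera images.
- sealer: blue box-shaped hand tube sealer lying flat, 0.2-0.45 kg: body 150 long (x -75 to 75 mm), 36 wide (y), 42 high; white band at rear, white head 30 wide and steel jaws in front to x=122, no higher than the body; black trigger 6 mm high on top, x=25 to 71. Origin: centre of the body's underside; x towards the jaws, z up. Balances about 6 mm ahead of the origin: grip it across its width near there
- sealer_jaw (a point): tip of the sealer's steel jaws, on its centre line, 120 mm ahead (+x) of the sealer's origin and 24 mm above its underside; axes as the sealer's
- cradle_seat (a point): where the docked sealer's origin belongs: seat centre of the fixed white cradle, 110 mm above the bench. x points to the green lamp bar (on the foot, x=112), z up. Two black forks 10 mm thick at x=-42 and 42: floor at seat height, 42 wide; prongs 16 high flare to a 57 wide mouth and guide the sealer in. Between them only a 26 wide beam 11 mm below the seat. Foot x -65 to 125, 90 wide, 18 thick
- scanner: barcode scanner lying flat near the sealer, loose, to be left alone: black handle 120 x 34 x 34 (x -85 to 35 mm), yellow head 50 x 64 x 40 (x 35 to 85). Origin: on the underside; x towards the head, z up. Further off stand a rack of capped tubes and a brown bottle, both under 140 mm high
Mind the look-alikes: they are no part of the job. Leave any pink or red look-alike of the sealer alone.

How it is judged:
At the end, for the whole second after the job is handed in: The sealer rests upright in both forks of the cradle: its origin within 20 mm (level) and 6 mm (height) of the seat point, within 10 degrees of the cradle's direction and of upright, the jaws towards the green lamp end, let go and at rest (horizontal distance between sealer and cradle_seat below 0.02 m and z of sealer in the frame of cradle_seat between -0.006 and 0.006 m and angle between sealer's own z axis and vertical below 0.175 rad and angle between the x axis of sealer and the x axis of cradle_seat, either way round below 0.175 rad and x of sealer_jaw in the frame of cradle_seat above 0.05 m and linear speed of sealer below 0.02 m/s); the robot touches nothing.
It fails at once if the barcode scanner is moved by more than 30 mm (distance of scanner from where it was at the start of the episode above 0.03 m).
It fails at once if the sealer is let go (no finger on it) while more than 20 mm above the seat's height (z of sealer in the frame of cradle_seat above 0.02 m and contact force between the fingers and sealer below 0.1 N).
It also fails if it takes over 40 s, if anything falls off the work surface, if the arm or the gripper's body presses on something with over 40 N, if the wrist force passes 120 N, or if a joint passes its speed limit or range.

## Working session

There is one attempt and no reset: what is moved stays moved. The work goes in short steps, Python scripts to look and compute and a shell command to move; the robot and the scene stay as the last step left them, time stands still between calls to the robot, and variables do not carry over. Pictures are saved under pics/ and viewed, on a budget of 10 in all, crops included, one or two more only if the job needs it, and the job is handed in when it is done.

```bash
ls; mkdir -p pics; cat > h.py <<'E'
import numpy as np, cv2, pickle
from workcell import manip
def snap(n):
    d={c:manip.read_camera(c) for c in ("side","top")}
    pickle.dump(d,open(f"{n}.pkl","wb"))
    for c in d: cv2.imwrite(f"pics/{n}_{c}.png",d[c]["color"])
    return d
def cloud(d):
    h,w=d["depth"].shape; v,u=np.mgrid[:h,:w]; z=d["depth"]
    p=np.stack([(u-d["cx"])/d["fx"]*z,(v-d["cy"])/d["fy"]*z,z],-1)
    return p@d["pose"][:3,:3].T+d["pose"][:3,3]
E
python3 - <<'E'
from h import *
d=snap("a")
for c in d: print(c,d[c]["pose"].round(3).tolist(),d[c]["fx"])
print(manip.state(),manip.grip_point_offset)
cv2.imwrite("pics/a_both.png",cv2.resize(np.vstack([d["side"]["color"],d["top"]["color"]]),None,fx=.7,fy=.7))
E
```

```text
pics
side [[-0.997, -0.059, 0.058, 0.413], [-0.082, 0.611, -0.788, 0.872], [0.011, -0.79, -0.613, 0.895], [0.0, 0.0, 0.0, 1.0]] 443.061895800518
top [[-0.021, -0.989, 0.149, 0.324], [-1.0, 0.02, -0.005, -0.162], [0.002, -0.149, -0.989, 1.341], [0.0, 0.0, 0.0, 1.0]] 466.00889583892115
{'time': 0.1, 'joint_pos': array([ 1.62812940e+00,  3.59337376e-01,  1.11445986e-02, -3.05180863e-04,
       -1.22413469e+00, -2.88164149e-01]), 'joint_velocities': array([ 0.00061948, -0.00105755,  0.0033259 ,  0.00136606,  0.00081295,
       -0.00208746]), 'tau': array([-9.85500301e-04, -5.84164739e+01,  2.93755335e+01,  7.01549470e+00,
        1.01905144e-02, -5.37869209e-05]), 'tcp_pos': array([0.15435287, 0.65693279, 0.40379992]), 'tcp_rot': array([ 9.93340731e-01, -1.15211045e-01, -9.74337981e-06,  7.78838368e-04]), 'contact_force': array([-0.48009739, -0.26725649, -0.15044122]), 'torque': array([-0.02283208, -0.02652394,  0.02526024]), 'opening': 0.9979441242085886} 0.1593
```

View pics/a_top.png

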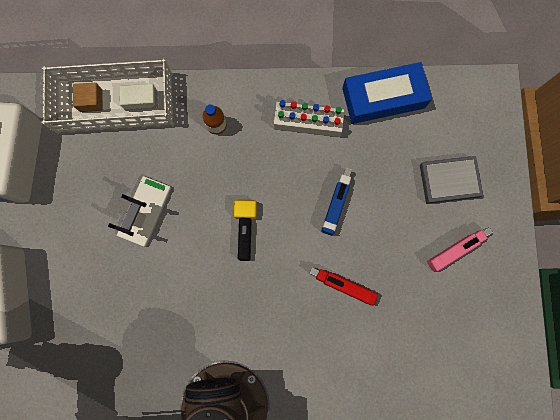

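View pics/a_side.png

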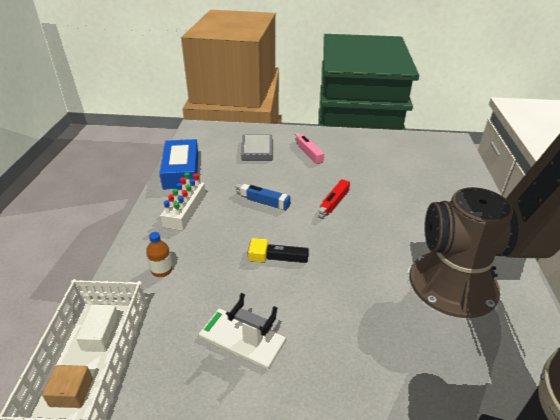

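The top view shows the blue sealer at (338,203) with its jaws up, at about (347,172). The cradle is at about (140,212), its green lamp at (155,184) and its forks at about (131,203–230). The side view shows the same items: sealer (263,196), cradle (245,330), lamp (212,321).

```bash
cat > m.py <<'E'
from h import *
def ray(d,u,v):
    r=d["pose"][:3,:3]@np.array([(u-d["cx"])/d["fx"],(v-d["cy"])/d["fy"],1]); return d["pose"][:3,3],r/np.linalg.norm(r)
def tri(d1,p1,d2,p2):
    a,r=ray(d1,*p1); b,s=ray(d2,*p2)
    t=np.linalg.lstsq(np.stack([r,-s],1),b-a,rcond=None)[0]
    x,y=a+t[0]*r,b+t[1]*s; return (x+y)/2,np.linalg.norm(x-y)
def box(d,r,f):
    hsv=cv2.cvtColor(d["color"],cv2.COLOR_BGR2HSV); m=np.zeros(hsv.shape[:2],bool)
    x0,y0,x1,y1=r; m[y0:y1,x0:x1]=f(hsv[y0:y1,x0:x1].astype(int)); m&=d["depth"]>0; return m
blue=lambda h:(abs(h[...,0]-112)<14)&(h[...,1]>120)
green=lambda h:(abs(h[...,0]-65)<20)&(h[...,1]>120)
dark=lambda h:h[...,2]<75
def rep(n,P):
    c=np.median(P,0); xy=P[:,:2].astype(np.float32)
    print(n,len(P),"med",c.round(4),"zpct",np.percentile(P[:,2],[2,50,90,98]).round(4),"rect",[np.round(q,4) for q in cv2.minAreaRect(xy)])
E
python3 - <<'E'
from m import *
d=pickle.load(open("a.pkl","rb"))
R={"top":{"seal":(310,160,365,245),"lamp":(140,170,175,195),"fork":(100,185,150,240)},
"side":{"seal":(225,175,300,215),"lamp":(195,305,230,335),"fork":(222,290,285,340)}}
for c in d:
    C=cloud(d[c])
    for n,f in (("seal",blue),("lamp",green),("fork",dark)):
        m=box(d[c],R[c][n],f); P=C[m]; rep(c+" "+n,P)
        v,u=np.nonzero(m); print("   px",u.mean().round(1),v.mean().round(1))
        if n=="seal": rep("   top face",P[(P[:,2]>.037)&(P[:,2]<.047)])
        if n=="fork": Q=P[(P[:,2]>.09)&(P[:,2]<.14)]; rep("   hi",Q)
    x0,y0,x1,y1=(105,170,180,250) if c=="top" else (190,285,295,370)
    P=C[y0:y1,x0:x1].reshape(-1,3); rep("foot",P[(P[:,2]>.014)&(P[:,2]<.024)])
    print("bench",np.median(C[300:320,230:260,2]) if c=="top" else np.median(C[270:285,330:380,2]))
a=[cv2.resize(d["top"]["color"][165:255,100:190],None,fx=4.4,fy=4.4,interpolation=2),cv2.resize(d["top"]["color"][160:250,300:390],None,fx=4.4,fy=4.4,interpolation=2)]
b=cv2.resize(d["side"]["color"][280:380,190:300],(440,400)); e=cv2.resize(d["side"]["color"][165:225,220:310],(352,200))
cv2.imwrite("pics/b.png",np.hstack(a)[:,:800])
E
```

```text
side seal 485 med [ 0.5462 -0.3068  0.0342] zpct [0.007  0.0342 0.0439 0.0455] rect [array([ 0.5408, -0.3129]), array([0.0399, 0.1473]), np.float64(69.1696)]
   px 266.5 197.0
   top face 214 med [ 0.5424 -0.3117  0.0424] zpct [0.0377 0.0424 0.0448 0.0458] rect [array([ 0.5401, -0.3126]), array([0.0399, 0.1425]), np.float64(69.1696)]
side lamp 89 med [0.6225 0.2025 0.0219] zpct [0.0182 0.0219 0.0237 0.0248] rect [array([0.6224, 0.2021]), array([0.0575, 0.0126]), np.float64(67.8641)]
   px 212.5 321.4
side fork 348 med [0.4929 0.2463 0.1102] zpct [0.0936 0.1102 0.1233 0.127 ] rect [array([0.5191, 0.2456]), array([0.0665, 0.0944]), np.float64(66.8993)]
   px 253.4 315.4
   hi 345 med [0.4931 0.2457 0.1102] zpct [0.0953 0.1102 0.1233 0.127 ] rect [array([0.5191, 0.2456]), array([0.0665, 0.0944]), np.float64(66.8993)]
foot 2006 med [0.5561 0.2453 0.0185] zpct [0.0147 0.0185 0.0209 0.0226] rect [array([0.5475, 0.2346]), array([0.0915, 0.1908]), np.float64(67.3924)]
bench 0.0004957657540717864
top seal 537 med [ 0.5379 -0.3182  0.0415] zpct [0.0193 0.0415 0.0452 0.0483] rect [array([ 0.539
[... 203 characters left out ...]
59, 0.1487]), np.float64(70.0189)]
top lamp 93 med [0.6217 0.2004 0.0214] zpct [0.016  0.0214 0.024  0.0266] rect [array([0.6206, 0.1988]), array([0.06  , 0.0133]), np.float64(66.7624)]
   px 154.2 184.2
top fork 266 med [0.5091 0.2414 0.1099] zpct [0.0668 0.1099 0.1241 0.1271] rect [array([0.5255, 0.2607]), array([0.1265, 0.0952]), np.float64(68.6622)]
   px 128.5 215.6
   hi 254 med [0.5117 0.2422 0.1102] zpct [0.0914 0.1102 0.1242 0.1272] rect [array([0.5186, 0.2429]), array([0.0688, 0.0942]), np.float64(67.5923)]
foot 1360 med [0.5608 0.2191 0.0184] zpct [0.0143 0.0184 0.0218 0.0233] rect [array([0.5458, 0.2303]), array([0.0912, 0.1896]), np.float64(67.1865)]
bench 0.00037589256397707604
```

View pics/b.png

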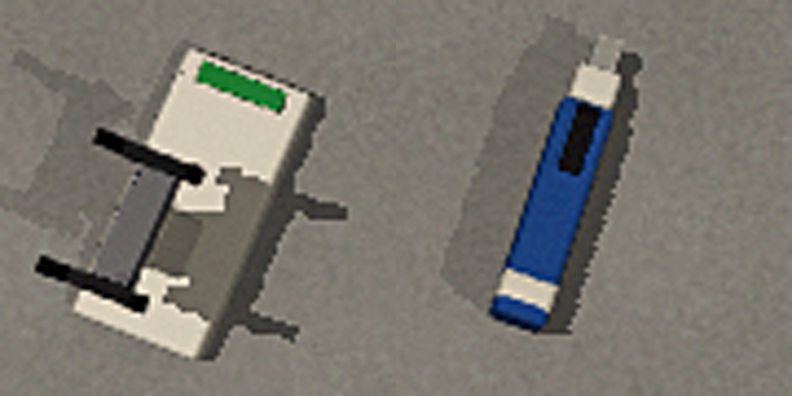

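The two views agree:

| Item | Position (m) | Yaw | Height |
|---|---|---|---|
| Sealer | (0.540, -0.316) | -20° | top face at 42 mm ✓ |
| Cradle seat | (0.519, 0.244) | -22.5° | 110 mm ✓ |

The lamp lies 111 mm from the seat, as it should. I'll set out now.

```bash
python3 -m inch '{"linear":[[0.2,-0.15,0],[0.45,-0.35,0],[0.7,-0.58,0],[0.88,-0.75,0],[0.92,-0.8,0],[0.92,-0.8,0]],"angular":[[0,0,0],[0,0,0],[0,0,0],[0,0,0],[0,0,0],[0,0,0]]}' -1 30
python3 -m inch '{"linear":[[0.15,-0.2,0],[0.3,-0.42,0],[0.45,-0.65,0],[0.56,-0.88,0],[0.6,-1,0],[0.6,-1,0]],"angular":[[0,0,0],[0,0,0],[0,0,-0.01],[0,0,-0.02],[0,0,-0.03],[0,0,-0.038]]}'
python3 -m inch '{"linear":[[0.05,-0.2,0],[0.08,-0.42,0],[0.1,-0.65,0],[0.1,-0.88,0],[0.1,-1,0],[0.1,-1,0]],"angular":[[0,0,0],[0,0,0],[0,0,0],[0,0,0],[0,0,0],[0,0,0]]}'
```

```text
time: 0.85
tcp_pos: [0.3865, 0.4543, 0.4045]
tcp_rot: [0.993, -0.117, -0.0, 0.0]
contact_force: [0.5, 0.7, 0.2]
opening: 1.001
time: 1.6
tcp_pos: [0.535, 0.2051, 0.4043]
tcp_rot: [0.984, -0.176, -0.0, 0.0]
contact_force: [0.6, 0.7, -0.3]
opening: 1.003
time: 2.35
tcp_pos: [0.5594, -0.0437, 0.4044]
tcp_rot: [0.985, -0.175, -0.0, 0.0]
contact_force: [0.3, 0.3, 1.5]
opening: 0.999
```

```bash
python3 -m inch '{"linear":[[0,-0.2,0],[0,-0.42,0],[0,-0.65,-0.1],[-0.03,-0.88,-0.3],[-0.05,-1,-0.48],[-0.056,-1,-0.54],[-0.056,-1,-0.54]],"angular":[[0,0,0],[0,0,0],[0,0,0],[0,0,0],[0,0,0],[0,0,0],[0,0,0]]}'
python3 -m inch '{"linear":[[0,-0.06,0],[0,-0.098,0],[0,-0.098,0],[0,-0.098,0]],"angular":[[0,0,0],[0,0,0],[0,0,0],[0,0,0]]}'
python3 - <<'E'
from m import *
d=snap("c")
for c,r in (("top",(310,160,375,245)),("side",(225,175,300,215))):
    m=box(d[c],r,blue);rep(c,cloud(d[c])[m])
s=manip.state();print(s["tcp_pos"],s["tcp_rot"],s["time"])
a=[cv2.resize(d[c]["color"][y:y+150,x:x+130],(390,450)) for c,x,y in (("top",270,130),("side",200,90))]
cv2.imwrite("pics/c.png",np.hstack(a))
E
```

```text
time: 3.22
tcp_pos: [0.5455, -0.292, 0.2676]
tcp_rot: [0.985, -0.174, -0.002, -0.0]
contact_force: [0.8, -0.5, 0.4]
opening: 0.998
time: 3.72
tcp_pos: [0.5454, -0.3173, 0.2702]
tcp_rot: [0.985, -0.174, 0.0, -0.0]
contact_force: [-0.0, -0.6, -0.8]
opening: 1.005
top 284 med [ 0.5116 -0.3058  0.0419] zpct [0.0158 0.0419 0.0467 0.1942] rect [array([ 0.5146, -0.2972]), array([0.1454, 0.0769]), np.float64(39.7024)]
side 488 med [ 0.5461 -0.3063  0.0339] zpct [0.0068 0.0339 0.0437 0.0458] rect [array([ 0.5405, -0.3135]), array([0.0417, 0.1468]), np.float64(68.9421)]
[ 0.5453878  -0.31722887  0.2699478 ] [ 9.84721937e-01 -1.74134079e-01  1.68465060e-04  1.14343161e-06] 3.825
```

View pics/c.png

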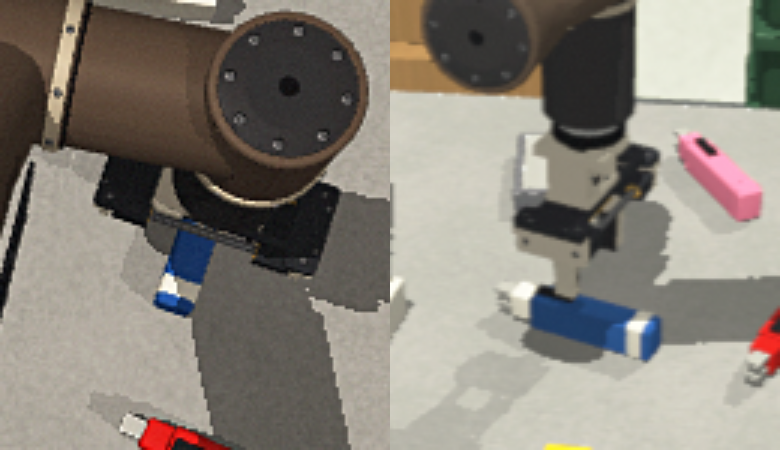

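The close view shows the open fingers on either side of the body, near (565,270) in the side half, and nothing else nearby. I'll go down and grip.

```bash
python3 -m inch '{"linear":[[0,0,-0.1],[0,0,-0.2],[0,0,-0.28],[0,0,-0.33],[0,0,-0.34],[0,0,-0.34]],"angular":[[0,0,0],[0,0,0],[0,0,0],[0,0,0],[0,0,0],[0,0,0]]}'
python3 -m inch '{"linear":[[0,0,0],[0,0,0],[0,0,0],[0,0,0],[0,0,0],[0,0,0],[0,0,0],[0,0,0]],"angular":[[0,0,0],[0,0,0],[0,0,0],[0,0,0],[0,0,0],[0,0,0],[0,0,0],[0,0,0]]}' 1 35
```

```text
time: 4.58
tcp_pos: [0.5457, -0.3175, 0.1851]
tcp_rot: [0.985, -0.174, 0.0, 0.0]
contact_force: [-0.5, -0.5, 0.3]
opening: 0.998
time: 5.58
tcp_pos: [0.5453, -0.3176, 0.1847]
tcp_rot: [0.985, -0.174, -0.0, 0.0]
contact_force: [-1.1, -1.7, -0.4]
opening: 0.407
```

Opening is 0.407 × 88 = 36 mm, which matches the body width. I'll lift and start the carry.

```bash
python3 -m inch '{"linear":[[0,0,0.05],[0,0,0.15],[0,0,0.3],[0,0,0.45],[0,0,0.6],[0,0,0.74],[0,0,0.83],[0,0,0.86],[0,0,0.86]],"angular":[[0,0,0],[0,0,0],[0,0,0],[0,0,0],[0,0,0],[0,0,0],[0,0,0],[0,0,0],[0,0,0]]}'
python3 -m inch '{"linear":[[0,0.08,0],[0.02,0.2,0],[0.04,0.35,0],[0.06,0.5,0],[0.08,0.65,0],[0.1,0.8,0],[0.1,0.92,0],[0.1,1,0],[0.1,1,0]],"angular":[[0,0,0],[0,0,0],[0,0,0],[0,0,0],[0,0,0],[0,0,0],[0,0,0],[0,0,0],[0,0,0]]}'
```

```text
time: 6.7
tcp_pos: [0.5452, -0.3171, 0.3995]
tcp_rot: [0.985, -0.174, 0.0, -0.0]
contact_force: [0.0, -0.7, -3.4]
opening: 0.406
time: 7.82
tcp_pos: [0.5702, -0.066, 0.3991]
tcp_rot: [0.985, -0.173, -0.0, 0.0]
contact_force: [-0.0, -0.7, -3.7]
opening: 0.41
```

```bash
python3 -m inch '{"linear":[[0,0.08,0],[0,0.2,0],[0,0.35,0],[-0.03,0.5,0],[-0.06,0.65,0],[-0.09,0.8,0],[-0.12,0.92,0],[-0.14,1,0],[-0.14,1,0]],"angular":[[0,0,0],[0,0,0],[0,0,0],[0,0,0],[0,0,-0.004],[0,0,-0.008],[0,0,-0.012],[0,0,-0.014],[0,0,-0.014]]}'
python3 -m inch '{"linear":[[-0.01,0.05,0],[-0.02,0.13,-0.03],[-0.035,0.2,-0.08],[-0.042,0.23,-0.13],[-0.042,0.23,-0.16],[-0.042,0.23,-0.16],[-0.042,0.23,-0.16]],"angular":[[0,0,0],[0,0,0],[0,0,0],[0,0,0],[0,0,0],[0,0,0],[0,0,0]]}'
python3 - <<'E'
from m import *
d=snap("e")
s=manip.state();print(s["tcp_pos"],s["tcp_rot"],s["time"],s["contact_force"],s["torque"])
a=[cv2.resize(d[c]["color"][y:y+150,x:x+130],(390,450)) for c,x,y in (("top",70,130),("side",175,220))]
cv2.imwrite("pics/e.png",np.hstack(a))
for c,r in (("top",(70,130,200,280)),("side",(175,220,305,370))):
    m=box(d[c],r,blue);rep(c,cloud(d[c])[m])
E
```

```text
time: 8.95
tcp_pos: [0.5351, 0.1837, 0.3994]
tcp_rot: [0.981, -0.195, -0.0, 0.0]
contact_force: [0.2, 0.2, -3.9]
opening: 0.408
time: 9.82
tcp_pos: [0.5252, 0.2398, 0.36]
tcp_rot: [0.981, -0.196, 0.0, -0.0]
contact_force: [-0.0, -0.3, -3.6]
opening: 0.415
[0.52514822 0.23981483 0.36021821] [ 9.80599057e-01 -1.96023601e-01  3.27473449e-04 -3.61806842e-04] 9.925 [-0.22821075  0.80844311 -3.49518491] [ 0.0073784  -0.01426979  0.01077075]
top 405 med [0.4978 0.2378 0.2165] zpct [0.1858 0.2165 0.2572 0.3526] rect [array([0.5067, 0.205 ]), array([0.1135, 0.1487]), np.float64(67.8682)]
side 526 med [0.4911 0.2684 0.2118] zpct [0.1816 0.2118 0.2187 0.2199] rect [array([0.4857, 0.2637]), array([0.0727, 0.0598]), np.float64(16.261)]
```

View pics/e.png

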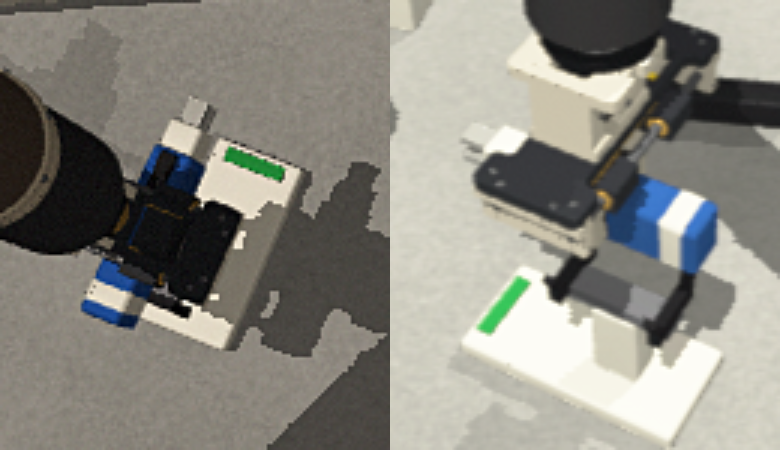

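The close view shows the sealer level above the cradle, jaws on the lamp side at (195,110) in the top half and forks underneath. I'll check the rear end and the axis numerically.

```bash
python3 - <<'E'
from m import *
d=pickle.load(open("e.pkl","rb"))
y=np.deg2rad(-22.6); S=np.array([.519,.2437]); ex=np.array([np.cos(y),np.sin(y)]); ey=np.array([-ex[1],ex[0]])
for c,(x0,y0,x1,y1) in (("top",(70,130,200,280)),("side",(175,220,305,370))):
    C=cloud(d[c])[y0:y1,x0:x1]; h=cv2.cvtColor(d[c]["color"][y0:y1,x0:x1],cv2.COLOR_BGR2HSV).astype(int)
    P=C[(blue(h)|((h[...,1]<60)&(h[...,2]>120)))&(C[...,2]>.205)&(C[...,2]<.223)]
    l=np.stack([(P[:,:2]-S)@ex,(P[:,:2]-S)@ey,P[:,2]],1)
    for a in (-90,-70,-60,-50,-40,30,50,70,80,100,):
        q=l[(abs(l[:,0]*1000-a)<5)&(abs(l[:,1])<.03)]
        if len(q)>8: print(c,a,len(q),"y",np.percentile(q[:,1],[3,50,97]).round(3),"z",np.percentile(q[:,2],[50,90]).round(4))
    b=l[(abs(l[:,1])<.015)]; print(c,"x range",b[:,0].min().round(4),np.percentile(b[:,0],[1,99]).round(4))
E
```

```text
top -70 39 y [-0.019 -0.005  0.014] z [0.2165 0.2186]
top -60 61 y [-0.02  -0.004  0.014] z [0.2176 0.2206]
top -50 59 y [-0.018 -0.002  0.013] z [0.2176 0.2206]
top -40 64 y [-0.019 -0.004  0.014] z [0.2168 0.2201]
top 50 28 y [-0.02  -0.008  0.014] z [0.2171 0.2208]
top 70 42 y [-0.019 -0.012  0.014] z [0.2161 0.2192]
top 80 44 y [-0.018 -0.004  0.011] z [0.2161 0.2191]
top 100 35 y [-0.014 -0.002  0.011] z [0.216  0.2178]
top x range -0.0712 [-0.0703  0.1239]
side -70 73 y [-0.013  0.003  0.018] z [0.2146 0.2178]
side -60 70 y [-0.014  0.007  0.019] z [0.2171 0.2189]
side -50 80 y [-0.014  0.007  0.02 ] z [0.2174 0.2192]
side -40 75 y [-0.014  0.008  0.019] z [0.2174 0.219 ]
side 80 11 y [-0.011 -0.001  0.007] z [0.2155 0.2166]
side 100 35 y [-0.01   0.003  0.015] z [0.2152 0.2178]
side x range -0.0719 [-0.071   0.1242]
```

It is level, aligned and within about 3 mm. I'll lower it gently with a 3 mm shift back.

```bash
python3 -m inch '{"linear":[[-0.005,0.003,-0.03],[-0.01,0.005,-0.08],[-0.011,0.005,-0.13],[-0.011,0.005,-0.17],[-0.011,0.005,-0.195],[-0.011,0.005,-0.21],[-0.011,0.005,-0.22],[-0.011,0.005,-0.23],[-0.011,0.005,-0.238],[-0.011,0.005,-0.243],[-0.011,0.005,-0.243]],"angular":[[0,0,0],[0,0,0],[0,0,0],[0,0,0],[0,0,0],[0,0,0],[0,0,0],[0,0,0],[0,0,0],[0,0,0],[0,0,0]]}'
python3 -m inch '{"linear":[[0,0,-0.004],[0,0,-0.008],[0,0,-0.012],[0,0,-0.012]],"angular":[[0,0,0],[0,0,0],[0,0,0],[0,0,0]]}'
```

```text
time: 11.3
tcp_pos: [0.5222, 0.2413, 0.2989]
tcp_rot: [0.981, -0.196, -0.0, 0.0]
contact_force: [-0.1, 0.1, -3.5]
opening: 0.407
time: 11.8
tcp_pos: [0.5221, 0.2413, 0.2958]
tcp_rot: [0.981, -0.196, -0.0, 0.0]
contact_force: [-1.1, 0.2, -2.4]
opening: 0.409
```

Contact is just starting: the vertical force went from -3.5 to -2.4 N. I'll lower in 0.5 mm steps.

```bash
python3 -m inch '{"linear":[[0,0,-0.002],[0,0,-0.004],[0,0,-0.004],[0,0,-0.004]],"angular":[[0,0,0],[0,0,0],[0,0,0],[0,0,0]]}'
```

```text
time: 12.3
tcp_pos: [0.5222, 0.2413, 0.295]
tcp_rot: [0.981, -0.196, 0.0, -0.0]
contact_force: [-0.2, 1.1, -4.1]
opening: 0.406
```

That change was noise; it isn't seated yet. I'll keep lowering.

```bash
python3 -m inch '{"linear":[[0,0,-0.003],[0,0,-0.006],[0,0,-0.006],[0,0,-0.006]],"angular":[[0,0,0],[0,0,0],[0,0,0],[0,0,0]]}'
python3 -m inch '{"linear":[[0,0,-0.003],[0,0,-0.005],[0,0,-0.005],[0,0,-0.005]],"angular":[[0,0,0],[0,0,0],[0,0,0],[0,0,0]]}'
```

```text
time: 12.8
tcp_pos: [0.5221, 0.2413, 0.2946]
tcp_rot: [0.981, -0.196, 0.0, -0.0]
contact_force: [-5.1, -1.3, 7.3]
opening: 0.41
time: 13.3
tcp_pos: [0.5221, 0.2413, 0.2946]
tcp_rot: [0.981, -0.195, 0.001, -0.0]
contact_force: [-8.4, -1.8, 16.6]
opening: 0.409
```

Seated, with contact force up to 17 N. I'll relax by 1 mm, open, then lift straight away.

```bash
python3 -m inch '{"linear":[[0,0,0.003],[0,0,0.005],[0,0,0.005]],"angular":[[0,0,0],[0,0,0],[0,0,0]]}'
python3 -m inch '{"linear":[[0,0,0],[0,0,0],[0,0,0],[0,0,0],[0,0,0],[0,0,0],[0,0,0],[0,0,0]],"angular":[[0,0,0],[0,0,0],[0,0,0],[0,0,0],[0,0,0],[0,0,0],[0,0,0],[0,0,0]]}' -1
```

```text
time: 13.68
tcp_pos: [0.5221, 0.2413, 0.2946]
tcp_rot: [0.981, -0.196, 0.0, -0.0]
contact_force: [-4.8, -0.5, 7.1]
opening: 0.406
time: 14.68
tcp_pos: [0.5222, 0.2413, 0.2934]
tcp_rot: [0.981, -0.196, 0.0, -0.0]
contact_force: [-0.6, -0.4, -0.3]
opening: 1.001
```

```bash
python3 -m inch '{"linear":[[0,0,0.03],[0,0,0.1],[0,0,0.2],[0,0,0.35],[0,0,0.5],[0,0,0.6],[0,0,0.6]],"angular":[[0,0,0],[0,0,0],[0,0,0],[0,0,0],[0,0,0],[0,0,0],[0,0,0]]}'
python3 -m inch '{"linear":[[0,-0.15,0],[0,-0.35,0],[0,-0.6,0],[0,-0.85,0],[0,-1,0],[0,-1,0]],"angular":[[0,0,0],[0,0,0],[0,0,0],[0,0,0],[0,0,0],[0,0,0]]}'
python3 - <<'E'
from m import *
d=snap("f")
y=np.deg2rad(-22.6); S=np.array([.519,.2437]); ex=np.array([np.cos(y),np.sin(y)]); ey=np.array([-ex[1],ex[0]])
for c,r in (("top",(90,140,190,260)),("side",(175,240,305,370))):
    m=box(d[c],r,blue);P=cloud(d[c])[m];rep(c,P);P=P[P[:,2]>.145];rep(" topface",P)
    o=np.array(cv2.minAreaRect(P[:,:2].astype(np.float32))[0])-S; print("  offset in seat axes",o@ex,o@ey)
for c,r in (("top",(225,190,265,225)),("side",(240,230,275,265))):
    for n in "af":
        e=pickle.load(open(n+".pkl","rb"))[c]; m=box(e,r,lambda h:(abs(h[...,0]-27)<8)&(h[...,1]>150)); print("scanner",c,n,np.median(cloud(e)[m],0).round(4) if m.any() else None)
a=[cv2.resize(d[c]["color"][y:y+150,x:x+130],(390,450)) for c,x,y in (("top",80,130),("side",175,230))]
cv2.imwrite("pics/f.png",np.hstack(a))
E
```

```text
time: 15.55
tcp_pos: [0.5224, 0.2414, 0.4464]
tcp_rot: [0.981, -0.196, 0.002, -0.002]
contact_force: [-0.6, 0.2, 0.2]
opening: 1.0
time: 16.3
tcp_pos: [0.5216, -0.011, 0.443]
tcp_rot: [0.98, -0.197, -0.0, 0.0]
contact_force: [-0.3, -0.1, -0.3]
opening: 0.995
top 494 med [0.493  0.2423 0.1504] zpct [0.1154 0.1504 0.1553 0.6663] rect [array([0.4774, 0.1517]), array([0.2573, 0.1412]), np.float64(67.7138)]
 topface 363 med [0.4917 0.2478 0.1516] zpct [0.1462 0.1516 0.1565 0.6783] rect [array([0.475, 0.146]), array([0.2449, 0.1412]), np.float64(67.7138)]
  offset in seat axes -0.0030652617912511407 -0.10711898988995101
side 1186 med [0.5215 0.2536 0.1495] zpct [0.116  0.1495 0.1535 0.1551] rect [array([0.5184, 0.2476]), array([0.0366, 0.1462]), np.float64(67.2746)]
 topface 702 med [0.5189 0.2486 0.152 ] zpct [0.1457 0.152  0.154  0.1558] rect [array([0.5184, 0.2473]), array([0.0361, 0.146 ]), np.float64(67.2746)]
  offset in seat axes -0.0019629785674906107 0.003061117975603297
scanner top a [ 0.5405 -0.063   0.0393]
scanner top f [ 0.5311 -0.0868  0.0386]
scanner side a [ 0.5426 -0.0414  0.0385]
scanner side f [ 0.5424 -0.0405  0.0382]
```

View pics/f.png

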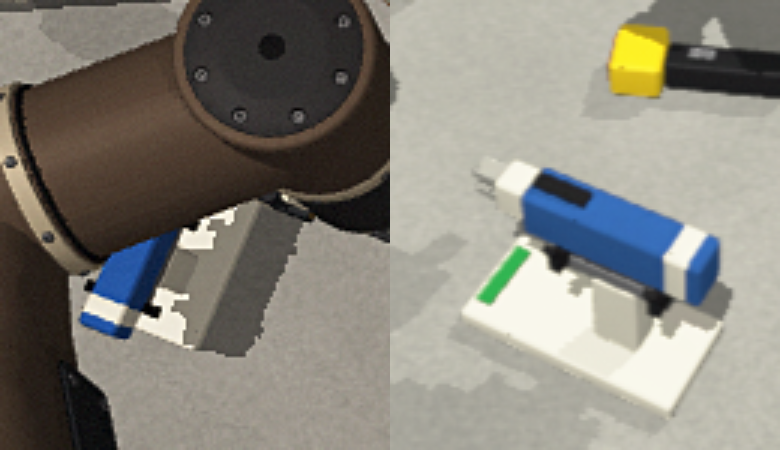

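The side view shows the sealer lying level in both forks, trigger up, jaws (485,165) over the green lamp end (505,275), and the gripper clear of it. The scanner hasn't moved. I'll hand in now.

```bash
python3 -c "
from workcell import manip
manip.close_job()"
```

```text
the job is handed in; nothing more can be done
```

I gripped the blue sealer across its width near its balance point and carried it to the cradle. I lowered it until the wrist force showed it was seated, eased off, opened the gripper and moved the arm clear. The job was handed in at about 16.4 s of the 40 s allowed; no verdict is reported.

**Last checks (side view):**
- **Position:** the sealer sits about 2 mm lengthwise and 3 mm sideways from the seat centre. Its top face is at 0.152 m, which fits an underside at 110 mm.
- **Direction:** its yaw is within about 1° of the cradle, with the jaws over the green lamp end.
- **Scanner:** its measured position changed by 1 mm or less.
- **Contact:** the force on the tool was about 0 after release.

**What could not be confirmed:** the last top view was partly blocked by the arm. Its figures for the sealer's centre and the scanner (which appeared about 25 mm off) were no use, so I relied on the unobstructed side view. The top view's sealer top height of 0.1516 m does agree with it.

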